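Set the bonding pressure on a slide press and start the cure

TASK

The press has just been run down until it touches the resin block on the glass slide. Set the bonding pressure: with closed fingers or a fingertip, gently push the hand wheel round clockwise (seen from above) by its red handle through exactly one turn, so the handle stops where it began. Then press the green start button on the grey timer right down and let it spring back; do not grip the handle, and leave the other things on the bench alone.

Things in the scene. Friction and masses are not known exactly. Their poses are not given: they have to be found in the camera images.
- press: slide bonding press, fixed to the bench: white lamp-house base 200 x 240 mm (x, y) and 55 mm high with a dark steel top plate to 63 mm, two steel columns at y = +-88 mm, a white crosshead 52 x 220 mm whose top is 190 mm up, and above it the aluminium hand wheel on a vertical spindle. Origin at the centre of the underside of the base, z up along the wheel's axis; its front faces -x of its own frame
- hub (a point): top centre of the hand wheel's hub, on the wheel's vertical axis, about 240 mm above the bench. The wheel is 161 mm in diameter: a round rim (tube 15 mm thick) and three spokes, the top of the rim 8 mm below this point and the spokes no higher; the hub is 38 mm in diameter. The wheel sinks 4 mm for a full turn clockwise
- handle (a point): point on the axis of the red handle, 21 mm above the hub point. The handle is an upright plastic cylinder 22 mm in diameter standing on the end of one spoke, its axis 66 mm from the wheel's axis; its red part reaches from 26 mm below to 29 mm above this point and is free all round; below it a 24 mm wide metal boss joins it to the wheel
- handwheel (a joint): angle of the hand wheel in rad, growing as it turns clockwise seen from above; it starts anywhere from 0 to 5. At 0 the handle points to the front (-x of the press). It turns with steady friction (about 0.2 N m, some 3 to 4 N at the handle) and stays where it is left; no stop within two turns
- timer: grey exposure timer fixed to the bench to the left or right of the press: a box 110 x 100 mm (x, y), its top 53 mm above the bench, with a dark display, a small black dial (18 mm wide, 10 mm high) and the green start button on top. Origin at the centre of its underside
- start_button_top (a point): centre of the top of the green start button, 28 mm in diameter; pressed straight down
- start_button (a joint): travel of the start button in m: 0 released, 0.006 fully down (about 5 N); springs back
- tube_rack: white rack 75 x 115 x 52 mm with red-capped tubes up to 78 mm high, loose, to be left alone; origin at the centre of its underside
- adhesive: amber bottle 48 mm in diameter, 115 mm high, loose, to be left alone; origin at the centre of its underside
- jar: white jar 76 mm in diameter, 100 mm high, loose, to be left alone; origin at the centre of its underside
- petri_dish: clear dish 94 mm in diameter, 15 mm high, loose, to be left alone; origin at the centre of its underside
- spatula: slim steel lab spatula 172 mm long, 12 mm wide, 5 mm high, lying flat, loose, to be left alone; origin at the middle of its underside
- slide_tray: white tray 85 x 200 x 10 mm with glass slides, loose, to be left alone; origin at the centre of its underside
- slide_box: blue box 90 x 40 x 32 mm, loose, to be left alone; origin at the centre of its underside
There are look-alikes about, which are no part of the job. What is shaped like the timer but orange or purple is not meant.

How it is judged (in metres and radians):
On the way, in this order (a step that is already met when the one before it is completed fails the run):
1. the wheel is half way round, pushed clockwise (distance of handle from where it was at the start of the episode above 0.12 m and value of joint handwheel above 3 rad and not (value of joint start_button above 0.002 m)), for 0.05 s.
2. the handle is back where it began, one turn on (distance of handle from where it was at the start of the episode below 0.014 m and value of joint handwheel between 5.9 and 12 rad), for 0.2 s.
3. the green start button is pressed down (value of joint start_button above 0.0045 m), for 0.05 s.
At the end, for the whole second after the job is handed in: the hand wheel stands still exactly one turn clockwise from its start, the handle within 14 mm (about 12 degrees) of where it began, and the start button has been pressed and is up again (all of step 2 and velocity of joint handwheel between -0.05 and 0.05 rad/s and value of joint start_button below 0.002 m); the robot touches nothing.
It fails at once if the start button is pressed before the turn is complete (value of joint start_button above 0.003 m and (value of joint handwheel below 5.9 rad or distance of handle from where it was at the start of the episode above 0.02 m)).
It fails at once if the hand wheel is gripped or pushed with more than 35 N (contact force between the fingers and handwheel above 35 N).
It fails at once if a bystander is pushed, lifted or carried more than 20 mm (distance of any of tube_rack, adhesive, jar, petri_dish, spatula, slide_tray, slide_box from where it was at the start of the episode above 0.02 m).
It also fails if it takes over 62 s, if anything falls off the work surface, if the arm or the gripper's body presses on something with over 40 N, if the wrist force passes 120 N, or if a joint passes its speed limit or range.

ROBOT

A 6-joint arm with a two-finger parallel gripper is mounted at the origin on the work surface. World frame = base frame: x ahead of the robot, y to its left, z up, the work surface at z = 0. Lengths are in m, angles in degrees, forces in N, time in s.
With the tool pointing down it reaches from about 0.25 to 0.725 m from the base axis. Payload 9.7 kg.
Tool frame: the origin (TCP) lies at the very end of the fingers, on their centre line; the grasp point (between the pads) lies grasp_offset behind it (grasp_offset is the distance from the TCP to the grasp point, in m); z points along the fingers, y is the line along which they close (so a half turn about z gives the same grasp; the last joint's range is limited). The gripper opens to 85 mm and grips with 20 to 120 N. Pads are 22 mm wide; open, the fingers measure 114 mm over their backs; the gripper's body (76 mm by 85 mm) begins 54 mm behind the grasp point. The pads swing forward as they close: fully open they stand 13 mm farther back than shut.
Start: joints at [-64.63, 4.979, 10.078, 95.1, 0, 90], TCP at [0.236, -0.497, 0.231] pointing down, gripper open.
Joint ranges: [-179.16, 179.16], [-48.56, 103.87], [-65.8, 70.77], [-126.05, 130.52], [-82.76, 87.17], [-180, 180]. Speed limits (degrees/s): [127.2, 127.2, 147.25, 180, 180, 180].

INTERFACE

Orientations are given as [roll, pitch, yaw] about the fixed x, y, z axes, in that order (R = Rz(yaw) Ry(pitch) Rx(roll)).
In Python, from workcell import get_obs, camera, calibration, job_done, recognise, cut_out, mark_of, grasp_offset gives the robot as it stands.
- The arm moves only by the tool servo_tool, never from a script. Its argument "moves" is a list of rows, each a list of 3 entries, a list of its own where there are three numbers: the turn, a rotation vector about the tool's x, y, z in degrees, then the shift along the tool's x, y, z in m, then the opening in per cent of the stroke, from 0 (shut) to 100 (fully open). In form: [[[ax, ay, az], [x, y, z], claw], ...]. A call has 1 to 12 rows; each row shifts and turns the commanded pose from where the row before left it, along the tool's axes as they then stand; what a row does not reach is not made up. A row lasts 1/10 s, in which the tool goes at most 50 mm and 8.59 degrees, less where a joint would pass 70% of its speed; a pose out of reach is approached as far as the arm can. A call is refused whole if a number of a shift passes 0.05 or a number of a turn 8.59, either way. A call with a gripper value outside its range is refused whole. The fingers move at their own pace and stop on an object; "force" is the grip in N (left out, the last holds). Time passes only in rows, so rows that do not move let the fingers close. It gives the time, the measured TCP pose, the force, the opening and the grip force at its end, in the units of the state.
- get_obs(): the state, without advancing time (a new reading comes with each control period).
- camera(name): name is "scene" or "side" or "wrist"; returns (picture, depth): 400x640x3 uint8, red, green, blue; 400x640 float32, m along the optical axis (not along the pixel's ray), 0 where there is no reading.
- calibration(name): a dict with "camera_matrix" (3x3 intrinsics, pixels), "dist" ([k1, k2, p1, p2, k3] as OpenCV has them; the pictures are not rectified), "R" (3x3) and "t" (3): a world point X has camera coordinates R X + t. Camera axes: x right, y down, z forward; pixel columns grow to the right and rows downward; lengths in m; the calibration is good to about 2 mm. A picture is of the moment at which its call begins: read the wrist's pose just before it. calibration takes no time and is no camera call; for the wrist camera it gives the pose at the moment of the call.
- job_done(): hands the job in; it is judged then, once.
Trained networks look in the newest picture that a camera, given by its name, has taken for a name from the list of things; names that differ only in an ending like _2 or _b are one class to them, and where a whole thing is asked for, a point or a joint stands for the part that bears it (a point fixed in the world has none). Each returns a list of dicts, best first, with "score" (0 to 1); they miss things now and then, are a little off and sometimes report something else, mostly with a low value. They report only what shows in the picture. A call takes as long as a camera call. They do not tell look-alikes from the thing itself.
- recognise(name, camera): "xyz" ([x, y, z] in m, in the coordinates of the camera as it stood for that picture, good to about 4 mm: the middle of the surface that is visible of it).
- cut_out(name, camera): "mask" (400x640 bool, what is visible of it).
- mark_of(name, camera): "xyz" ([x, y, z] in m, in the coordinates of the camera as it stood for that picture, good to about 4 mm: a listed point, or the origin of a listed thing).
The state is a dict: "time": time; "q": joint angles; "qd": joint speeds; "joint_efforts": joint torques, N m; "ee_pos": TCP position; "tcp_rot": TCP orientation; "wrist_force": force on the tool from outside, world axes, zero at the start; "torque": the same for the moment, N m; "opening": finger opening in m; "grasp_force": force on a finger pad.
Only numpy, scipy, OpenCV 4.12 (cv2) and the standard library are available. Lean on these libraries where they do the work, as an engineer would, in place of code of your own. Each camera call takes 0.05 s, during which the arm holds its last target. There are 200 camera calls.

## Working session

There is one attempt and no reset: what is moved stays moved. The work goes in short steps, Python scripts to look and compute and a tool call to move; the robot and the scene stay as the last step left them, time stands still between calls to the robot, and variables do not carry over. Pictures are saved under pics/ and viewed, at most 10 in all, crops included, and the job is handed in when it is done.

Besides the shell and the picture viewer there is one more tool, called by a JSON object that holds its "fn" and its "kwargs". servo_tool: Moves the arm, as the interface text tells. Its arguments: {"type":"object","properties":{"moves":{"type":"array"},"force":{"type":"number"}},"required":["moves"]}

```bash
mkdir -p pics; ls; cat > h.py <<'E'
from workcell import *
import numpy as np, cv2
def world(cam,p):
    c=calibration(cam); return np.array(c["R"]).T@(np.array(p)-np.array(c["t"]))
def snap(cam,fn):
    im,d=camera(cam); cv2.imwrite("pics/"+fn,im[:,:,::-1]); return im,d
E
python3 - <<'E'
from h import *
o=get_obs(); print(o["time"],o["ee_pos"],o["tcp_rot"],o["opening"],grasp_offset)
for cam in ("scene","side"):
    snap(cam,cam+"0.png")
    for n in ("hub","handle","start_button_top","press","timer"):
        print(cam,n,[(round(r["score"],2),world(cam,r["xyz"]).round(3).tolist()) for r in mark_of(n,cam)[:3]])
a=np.hstack([cv2.imread("pics/scene0.png"),cv2.imread("pics/side0.png")])
E
```

```text
pics
0.0 [ 0.23554066 -0.49674397  0.23057954] [-1.79923218e+02 -6.23312219e-04  2.53704118e+01] 0.08554283874986589 0.0187
scene hub [(0.8, [0.566, -0.064, 0.241])]
scene handle [(0.74, [0.501, -0.045, 0.263]), (0.28, [0.477, -0.317, 0.001])]
scene start_button_top [(0.59, [0.463, -0.3, 0.076]), (0.54, [0.418, -0.48, 0.077]), (0.51, [0.518, -0.64, 0.076])]
scene press [(0.91, [0.571, -0.059, 0.0]), (0.5, [0.792, 0.031, 0.001])]
scene timer [(0.8, [0.266, -0.426, 0.0]), (0.74, [0.479, -0.317, -0.001]), (0.65, [0.607, -0.467, -0.003])]
side hub []
side handle [(0.64, [0.503, -0.05, 0.263])]
side start_button_top [(0.63, [0.587, -0.448, 0.074]), (0.55, [0.24, -0.412, 0.073]), (0.54, [0.516, -0.643, 0.072])]
side press [(0.9, [0.565, -0.067, 0.0])]
side timer [(0.97, [0.475, -0.323, -0.007]), (0.85, [0.61, -0.467, -0.001]), (0.83, [0.262, -0.427, -0.002])]
```

View pics/scene0.png

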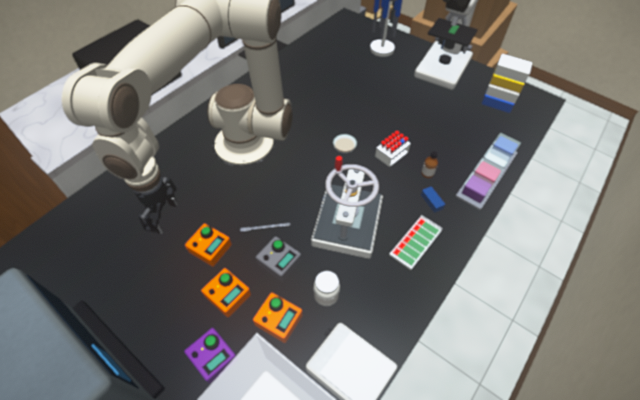

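View pics/side0.png

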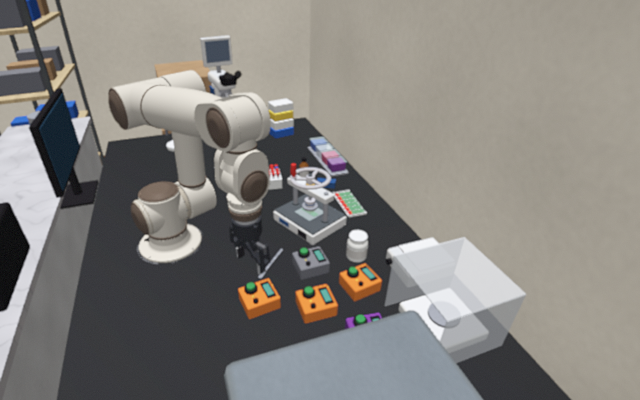

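The scene picture shows the grey timer at about (278,255), with its button on the upper-left corner. The press wheel is at (353,185) and its red handle at (339,163). The four look-alike timers are orange or purple. I'll raise the arm, close the fingers, square the tool to the world axes and look with the wrist camera.

{"fn": "servo_tool", "kwargs": {"moves": [[[0, 0, 8.46], [0, 0, -0.05], 0], [[0, 0, 8.46], [0, 0, -0.05], 0], [[0, 0, 8.45], [0, 0, -0.05], 0], [[0, 0, 0], [0.024, -0.0385, 0], 0], [[0, 0, 0], [0.024, -0.0385, 0], 0], [[0, 0, 0], [0.024, -0.0385, 0], 0], [[0, 0, 0], [0.024, -0.0385, 0], 0], [[0, 0, 0], [0.024, -0.0385, 0], 0], [[0, 0, 0], [0.024, -0.0385, 0], 0], [[0, 0, 0], [0.024, -0.0385, 0], 0], [[0, 0, 0], [0.024, -0.0385, 0], 0], [[0, 0, 0], [0, 0, 0], 0]]}}

```text
time: 1.8
ee_pos: [0.4296, -0.1851, 0.3811]
tcp_rot: [-179.9, -0.0, 0.3]
wrist_force: [0.1, -0.6, -0.4]
opening: -0.0004
grasp_force: 0.0
```

```bash
python3 - <<'E'
from h import *
o=get_obs(); print(o["time"],o["ee_pos"],o["tcp_rot"],o["opening"])
for cam in ("scene","side","wrist"):
    snap(cam,cam+"1.png")
    for n in ("hub","handle","start_button_top"):
        print(cam,n,[(round(r["score"],2),world(cam,r["xyz"]).round(4).tolist()) for r in mark_of(n,cam)[:5]])
E
```

```text
1.8 [ 0.42963601 -0.18513564  0.38112961] [-1.79946289e+02 -2.26939175e-02  3.09356147e-01] -0.0003787069425153577
scene hub [(0.96, [0.567, -0.0624, 0.2379])]
scene handle [(0.71, [0.5021, -0.0418, 0.2626])]
scene start_button_top [(0.61, [0.2378, -0.4086, 0.075]), (0.58, [0.4173, -0.4836, 0.0738]), (0.54, [0.5876, -0.4475, 0.0688]), (0.51, [0.5213, -0.6442, 0.0775]), (0.48, [0.4631, -0.2996, 0.0726])]
side hub [(0.63, [0.5677, -0.0581, 0.2419]), (0.16, [0.464, -0.2976, 0.0722])]
side handle [(0.58, [0.5022, -0.0477, 0.2645]), (0.55, [0.7501, 0.2108, -0.0036])]
side start_button_top [(0.6, [0.7908, 0.0275, -0.0007]), (0.59, [0.5854, -0.4501, 0.0751]), (0.44, [0.4131, -0.4848, 0.0726]), (0.44, [0.2398, -0.4096, 0.0738]), (0.4, [0.4603, -0.2984, 0.0764])]
wrist hub [(0.68, [0.5675, -0.066, 0.2421])]
wrist handle [(0.85, [0.5037, -0.0477, 0.2641])]
wrist start_button_top [(0.96, [0.5877, -0.4451, 0.0777]), (0.9, [0.4571, -0.3017, 0.0764]), (0.57, [0.4144, -0.4853, 0.0757]), (0.55, [0.2416, -0.4094, 0.0747])]
```

View pics/wrist1.png

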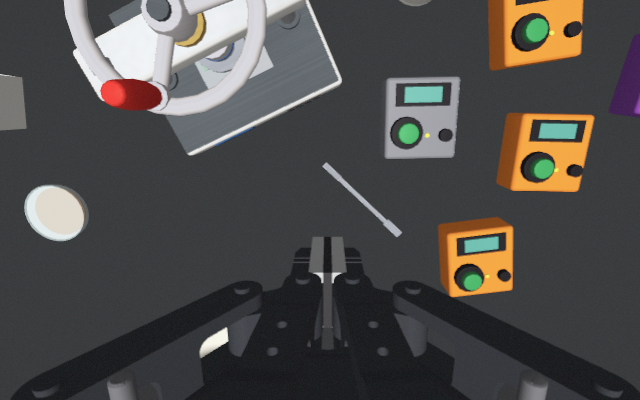

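The wrist picture shows the grey timer at (423,118), its button at (407,133) and the red handle at (130,95). All three cameras agree on these points:
- **Hub:** about (0.567, -0.0625, 0.241).
- **Handle:** about (0.5025, -0.0465, 0.2635), at 66 mm radius and 166° bearing.
- **Button:** about (0.461, -0.300, 0.075).

I'll descend behind the handle, counter-clockwise of it at a bearing of about 208°.

{"fn": "servo_tool", "kwargs": {"moves": [[[0, 0, 0], [0.02, -0.023, 0], 0], [[0, 0, 0], [0.02, -0.023, 0], 0], [[0, 0, 0], [0.02, -0.023, 0], 0], [[0, 0, 0], [0.019, -0.023, 0], 0], [[0, 0, 0], [0, 0, 0.026], 0], [[0, 0, 0], [0, 0, 0.026], 0], [[0, 0, 0], [0, 0, 0.026], 0], [[0, 0, 0], [0, 0, 0.026], 0], [[0, 0, 0], [0, 0, 0.025], 0], [[0, 0, 0], [0, 0, 0], 0], [[0, 0, 0], [0, 0, 0], 0]]}}

```text
time: 3.5
ee_pos: [0.5065, -0.097, 0.2529]
tcp_rot: [-180.0, 0.0, -0.0]
wrist_force: [0.3, -0.1, 0.8]
opening: -0.0001
grasp_force: 0.0
```

```bash
cat >> h.py <<'E'
HUB=np.array([0.567,-0.0625]); R=0.066
def plan(a_from_deg,steps,deg):
    "rows in tool axes (x, -y) along the circle, clockwise, from the measured pose"
    o=get_obs(); p=np.array(o["ee_pos"])
    v=p[:2]-HUB; print(o["time"],p.round(4),np.round(o["tcp_rot"],2),"r",np.hypot(*v).round(4),"ang",np.degrees(np.arctan2(v[1],v[0])).round(1))
    q=p[:2]
    for i in range(1,steps+1):
        a=np.radians(a_from_deg-i*deg); t=HUB+R*np.array([np.cos(a),np.sin(a)])
        d=t-q; q=t; print([round(d[0],4),round(-d[1],4)],end=" ")
    print()
E
python3 - <<'E'
from h import *
plan(208,12,5)
im,d=snap("wrist","wrist2.png")
E
```

```text
3.5 [ 0.5065 -0.097   0.2529] [-1.8e+02  1.0e-02 -1.0e-02] r 0.0697 ang -150.3
[np.float64(-0.0002), np.float64(-0.0088)] [np.float64(-0.002), np.float64(-0.0054)] [np.float64(-0.0015), np.float64(-0.0055)] [np.float64(-0.001), np.float64(-0.0057)] [np.float64(-0.0006), np.float64(-0.0057)] [np.float64(-0.0001), np.float64(-0.0058)] [np.float64(0.0005), np.float64(-0.0057)] [np.float64(0.001), np.float64(-0.0057)] [np.float64(0.0014), np.float64(-0.0056)] [np.float64(0.0019), np.float64(-0.0054)] [np.float64(0.0024), np.float64(-0.0052)] [np.float64(0.0028), np.float64(-0.005)]
```

View pics/wrist2.png

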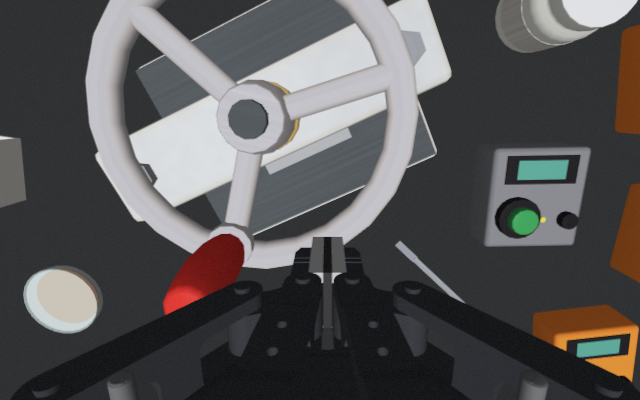

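```bash
python3 - <<'E'
from h import *
im,d=camera("wrist"); c=calibration("wrist"); o=get_obs()
v,u=np.mgrid[0:400:2,0:640:2]; z=d[::2,::2].ravel(); m=z>0
pts=np.stack([u.ravel()[m],v.ravel()[m]],1).astype(float).reshape(-1,1,2)
n=cv2.undistortPoints(pts,np.array(c["camera_matrix"]),np.array(c["dist"])).reshape(-1,2)
X=np.c_[n*z[m][:,None],z[m]]; W=(X-np.array(c["t"]))@np.array(c["R"]); p=np.array(o["ee_pos"])
print("cam",(-np.array(c["R"]).T@np.array(c["t"])-p).round(3), "valid",m.mean())
col=im[::2,::2].reshape(-1,3)[m].astype(int)
red=(col[:,0]>130)&(col[:,1]<60)&(W[:,2]>.2)
print("handle red",W[red].min(0).round(4),W[red].max(0).round(4), "top", W[red&(W[:,2]>.285)].mean(0).round(4))
L=W-p; vv=pts[m[:0].size or slice(None)].reshape(-1,2)
g=(vv[:,1]>236)&~red&(abs(L[:,1])<.08)&(L[:,2]>-.005)&(abs(L[:,0])<.06)
for a in range(-5,110,10):
    k=g&(L[:,2]*1000>=a)&(L[:,2]*1000<a+10)
    if k.any(): print(a,k.sum(),"x",L[k,0].min().round(3),L[k,0].max().round(3),"y",L[k,1].min().round(3),L[k,1].max().round(3))
E
```

```text
cam [ 0.065 -0.     0.142] valid 0.99640625
handle red [ 0.5009 -0.0534  0.2856] [ 0.5117 -0.0391  0.2922] top [ 0.5081 -0.0452  0.2894]
-5 110 x -0.006 0.01 y -0.002 0.057
5 280 x -0.007 0.011 y -0.014 0.058
15 381 x -0.005 0.011 y -0.014 0.058
25 311 x -0.002 0.011 y -0.014 0.057
35 430 x -0.012 0.013 y -0.022 0.056
45 1129 x -0.012 0.014 y -0.038 0.038
55 1714 x -0.009 0.016 y -0.045 0.044
65 2508 x -0.008 0.018 y -0.054 0.053
75 3459 x -0.004 0.018 y -0.061 0.062
85 2787 x 0.006 0.02 y -0.063 0.062
95 474 x 0.017 0.02 y -0.02 0.019
```

The fingers stay slim (±14 mm) only up to 35 mm above the tip, so I'll raise 14 mm to keep the linkage clear of the handle top. Then I'll start pushing.

{"fn": "servo_tool", "kwargs": {"moves": [[[0, 0, 0], [0, 0, -0.014], 0], [[0, 0, 0], [0, -0.008, 0], 0], [[0, 0, 0], [-0.002, -0.0055, 0], 0], [[0, 0, 0], [-0.0015, -0.0055, 0], 0], [[0, 0, 0], [-0.001, -0.0055, 0], 0], [[0, 0, 0], [-0.0005, -0.006, 0], 0], [[0, 0, 0], [0, -0.006, 0], 0], [[0, 0, 0], [0.0005, -0.006, 0], 0], [[0, 0, 0], [0.001, -0.0055, 0], 0], [[0, 0, 0], [0.0015, -0.0055, 0], 0]]}}

```text
time: 4.6
ee_pos: [0.5049, -0.0436, 0.2662]
tcp_rot: [179.9, -0.0, -0.0]
wrist_force: [1.8, -5.4, -0.7]
opening: -0.0002
grasp_force: 2.1
```

```bash
python3 - <<'E'
from h import *
plan(168,12,6)
o=get_obs(); print(o["wrist_force"])
for cam in ("scene","side","wrist"):
    camera(cam)
    print(cam,[(round(r["score"],2),world(cam,r["xyz"]).round(4).tolist()) for r in mark_of("handle",cam)[:2]])
E
```

```text
4.6 [ 0.5049 -0.0436  0.2662] [ 1.7992e+02 -2.0000e-02 -3.0000e-02] r 0.065 ang 163.1
[np.float64(-0.0006), np.float64(-0.0015)] [np.float64(0.0025), np.float64(-0.0064)] [np.float64(0.0031), np.float64(-0.0062)] [np.float64(0.0038), np.float64(-0.0058)] [np.float64(0.0043), np.float64(-0.0054)] [np.float64(0.0049), np.float64(-0.0049)] [np.float64(0.0054), np.float64(-0.0043)] [np.float64(0.0058), np.float64(-0.0038)] [np.float64(0.0062), np.float64(-0.0031)] [np.float64(0.0064), np.float64(-0.0025)] [np.float64(0.0067), np.float64(-0.0018)] [np.float64(0.0068), np.float64(-0.0011)] 
[ 1.84521302 -5.3855596  -0.72186284]
scene [(0.6, [0.5149, -0.0186, 0.264])]
side [(0.62, [0.5167, -0.0253, 0.2632])]
wrist [(0.8, [0.5162, -0.0233, 0.2652]), (0.4, [0.4547, -0.301, 0.0769])]
```

Contact is good: 5 N, and the handle is at about 141° with the pusher at 163°. I'll carry on along the circle.

{"fn": "servo_tool", "kwargs": {"moves": [[[0, 0, 0], [0.0015, -0.006, 0], 0], [[0, 0, 0], [0.0025, -0.0064, 0], 0], [[0, 0, 0], [0.003, -0.0062, 0], 0], [[0, 0, 0], [0.0038, -0.0058, 0], 0], [[0, 0, 0], [0.0043, -0.0054, 0], 0], [[0, 0, 0], [0.0049, -0.0049, 0], 0], [[0, 0, 0], [0.0054, -0.0043, 0], 0], [[0, 0, 0], [0.0058, -0.0038, 0], 0], [[0, 0, 0], [0.0062, -0.0031, 0], 0], [[0, 0, 0], [0.0064, -0.0025, 0], 0], [[0, 0, 0], [0.0067, -0.0018, 0], 0], [[0, 0, 0], [0.0068, -0.0011, 0], 0]]}}

```text
time: 6.1
ee_pos: [0.5624, 0.0037, 0.2661]
tcp_rot: [-179.8, 0.0, 0.4]
wrist_force: [-4.7, -3.5, -0.9]
opening: -0.0003
grasp_force: 2.1
```

```bash
python3 - <<'E'
from h import *
o=get_obs(); p=np.array(o["ee_pos"])[:2]-HUB; a=np.degrees(np.arctan2(p[1],p[0])); print(o["wrist_force"])
plan(a,12,7)
for cam in ("scene","wrist"):
    camera(cam)
    for r in mark_of("handle",cam)[:1]:
        w=world(cam,r["xyz"]); h=w[:2]-HUB; print(cam,w.round(4),np.hypot(*h).round(4),np.degrees(np.arctan2(h[1],h[0])).round(1))
E
```

```text
[-4.71278423 -3.46142364 -0.92640086]
6.1 [0.5624 0.0037 0.2661] [-1.7985e+02  3.0000e-02  3.5000e-01] r 0.0663 ang 94.0
[np.float64(0.0081), np.float64(0.0002)] [np.float64(0.008), np.float64(0.0009)] [np.float64(0.0078), np.float64(0.0019)] [np.float64(0.0075), np.float64(0.0028)] [np.float64(0.0071), np.float64(0.0037)] [np.float64(0.0066), np.float64(0.0046)] [np.float64(0.006), np.float64(0.0053)] [np.float64(0.0053), np.float64(0.006)] [np.float64(0.0046), np.float64(0.0066)] [np.float64(0.0037), np.float64(0.0072)] [np.float64(0.0028), np.float64(0.0076)] [np.float64(0.0019), np.float64(0.0078)] 
scene [0.5833 0.0052 0.2619] 0.0696 76.5
wrist [ 0.5834 -0.0016  0.2659] 0.0631 74.9
```

{"fn": "servo_tool", "kwargs": {"moves": [[[0, 0, 0], [0.0081, 0.0002, 0], 0], [[0, 0, 0], [0.008, 0.001, 0], 0], [[0, 0, 0], [0.0078, 0.0019, 0], 0], [[0, 0, 0], [0.0075, 0.0028, 0], 0], [[0, 0, 0], [0.0071, 0.0037, 0], 0], [[0, 0, 0], [0.0066, 0.0046, 0], 0], [[0, 0, 0], [0.006, 0.0053, 0], 0], [[0, 0, 0], [0.0053, 0.006, 0], 0], [[0, 0, 0], [0.0046, 0.0066, 0], 0], [[0, 0, 0], [0.0037, 0.0072, 0], 0], [[0, 0, 0], [0.0028, 0.0076, 0], 0], [[0, 0, 0], [0.0019, 0.0078, 0], 0]]}}

```text
time: 7.5
ee_pos: [0.6319, -0.0506, 0.2661]
tcp_rot: [-179.8, -0.0, 0.4]
wrist_force: [-4.1, 4.3, 0.3]
opening: 0.0
grasp_force: 2.1
```

```bash
cat > st.py <<'E'
from h import *
import sys
o=get_obs(); p=np.array(o["ee_pos"])[:2]-HUB; a=np.degrees(np.arctan2(p[1],p[0])); print(np.round(o["wrist_force"],1))
np.set_printoptions(legacy="1.25")
plan(a,12,7)
for cam in sys.argv[1:]:
    camera(cam)
    for r in mark_of("handle",cam)[:1]:
        w=world(cam,r["xyz"]); h=w[:2]-HUB; print(cam,w.round(4),np.hypot(*h).round(4),np.degrees(np.arctan2(h[1],h[0])).round(1))
E
python3 st.py scene wrist
```

```text
[-4.1  4.3  0.3]
7.5 [ 0.6319 -0.0506  0.2661] [-179.79   -0.      0.38] r 0.066 ang 10.4
[0.0009, 0.008] [-0.0, 0.0081] [-0.001, 0.008] [-0.002, 0.0078] [-0.0029, 0.0075] [-0.0038, 0.0071] [-0.0046, 0.0066] [-0.0054, 0.006] [-0.0061, 0.0053] [-0.0067, 0.0045] [-0.0072, 0.0036] [-0.0076, 0.0027] 
scene [ 0.634  -0.0749  0.257 ] 0.0682 -10.5
wrist [ 0.6303 -0.0799  0.2647] 0.0656 -15.4
```

{"fn": "servo_tool", "kwargs": {"moves": [[[0, 0, 0], [0.001, 0.008, 0], 0], [[0, 0, 0], [0, 0.0081, 0], 0], [[0, 0, 0], [-0.001, 0.008, 0], 0], [[0, 0, 0], [-0.002, 0.0078, 0], 0], [[0, 0, 0], [-0.0029, 0.0075, 0], 0], [[0, 0, 0], [-0.0038, 0.0071, 0], 0], [[0, 0, 0], [-0.0046, 0.0066, 0], 0], [[0, 0, 0], [-0.0054, 0.006, 0], 0], [[0, 0, 0], [-0.0061, 0.0053, 0], 0], [[0, 0, 0], [-0.0067, 0.0045, 0], 0], [[0, 0, 0], [-0.0072, 0.0036, 0], 0], [[0, 0, 0], [-0.0076, 0.0027, 0], 0]]}}

```text
time: 8.9
ee_pos: [0.5854, -0.1263, 0.2659]
tcp_rot: [-179.8, -0.0, 0.3]
wrist_force: [3.2, 3.0, -1.0]
opening: -0.0002
grasp_force: 1.8
```

```bash
python3 st.py scene wrist
```

```text
[ 3.2  3.  -1. ]
8.9 [ 0.5854 -0.1263  0.2659] [-1.7984e+02 -2.0000e-02  3.5000e-01] r 0.0664 ang -73.9
[-0.008, 0.0014] [-0.008, 0.0008] [-0.0081, -0.0002] [-0.008, -0.0012] [-0.0078, -0.0021] [-0.0074, -0.0031] [-0.007, -0.004] [-0.0065, -0.0048] [-0.0059, -0.0055] [-0.0051, -0.0062] [-0.0043, -0.0068] [-0.0035, -0.0073] 
scene [ 0.5619 -0.125   0.259 ] 0.0628 -94.7
wrist [ 0.5691 -0.0605  0.2393] 0.0029 43.7
```

{"fn": "servo_tool", "kwargs": {"moves": [[[0, 0, 0], [-0.008, 0.0014, 0], 0], [[0, 0, 0], [-0.008, 0.0008, 0], 0], [[0, 0, 0], [-0.0081, -0.0002, 0], 0], [[0, 0, 0], [-0.008, -0.0012, 0], 0], [[0, 0, 0], [-0.0078, -0.0021, 0], 0], [[0, 0, 0], [-0.0074, -0.0031, 0], 0], [[0, 0, 0], [-0.007, -0.004, 0], 0], [[0, 0, 0], [-0.0065, -0.0048, 0], 0], [[0, 0, 0], [-0.0059, -0.0055, 0], 0], [[0, 0, 0], [-0.0051, -0.0062, 0], 0], [[0, 0, 0], [-0.0043, -0.0068, 0], 0], [[0, 0, 0], [0, 0, 0], 0]]}}

```text
time: 10.3
ee_pos: [0.5085, -0.0939, 0.2662]
tcp_rot: [-179.8, 0.0, 0.4]
wrist_force: [-0.4, 0.0, -0.6]
opening: -0.0
grasp_force: 0.0
```

```bash
python3 st.py scene side wrist
```

```text
[-0.4  0.  -0.6]
10.3 [ 0.5085 -0.0939  0.2662] [-1.7981e+02  5.0000e-02  3.9000e-01] r 0.0664 ang -151.7
[-0.003, -0.0075] [-0.0025, -0.0077] [-0.0015, -0.0079] [-0.0005, -0.008] [0.0005, -0.008] [0.0014, -0.0079] [0.0024, -0.0077] [0.0033, -0.0073] [0.0042, -0.0069] [0.005, -0.0063] [0.0057, -0.0057] [0.0064, -0.0049] 
scene [ 0.5016 -0.0655  0.2587] 0.0655 -177.4
wrist [ 0.5035 -0.0718  0.26  ] 0.0642 -171.7
```

About 20° remains. I'll creep up the last part.

{"fn": "servo_tool", "kwargs": {"moves": [[[0, 0, 0], [-0.0022, -0.004, 0], 0], [[0, 0, 0], [-0.0018, -0.0042, 0], 0], [[0, 0, 0], [-0.0013, -0.0042, 0], 0], [[0, 0, 0], [-0.001, -0.0042, 0], 0], [[0, 0, 0], [-0.0005, -0.004, 0], 0], [[0, 0, 0], [0, 0, 0], 0], [[0, 0, 0], [0, 0, 0], 0]]}}

```text
time: 11.3
ee_pos: [0.5024, -0.0736, 0.2661]
tcp_rot: [-179.8, 0.0, 0.4]
wrist_force: [0.3, -0.8, -0.0]
opening: -0.0005
grasp_force: 0.0
```

```bash
cat > cmp.py <<'E'
from h import *
import sys
def red(im):
    h=cv2.cvtColor(im,cv2.COLOR_RGB2HSV); m=((h[...,0]<6)|(h[...,0]>174))&(h[...,1]>170)&(h[...,2]>90)
    n,l,s,c=cv2.connectedComponentsWithStats(m.astype(np.uint8)); return [(s[i,4],c[i].round(1).tolist(),s[i,:4].tolist()) for i in range(1,n) if s[i,4]>15]
for cam,roi in (("scene",(310,380,130,200)),("side",(280,340,140,220))):
    a=cv2.imread(f"pics/{cam}0.png")[:,:,::-1]; b,_=snap(cam,cam+sys.argv[1]+".png")
    x0,x1,y0,y1=roi
    for im in (a,b): print(cam,red(im[y0:y1,x0:x1]))
E
python3 st.py scene side wrist; python3 cmp.py 3
```

```text
[ 0.3 -0.8 -0. ]
11.3 [ 0.5024 -0.0736  0.2661] [-1.7978e+02  3.0000e-02  4.0000e-01] r 0.0656 ang -170.2
[-0.0013, -0.0079] [0.0001, -0.0081] [0.0011, -0.008] [0.0021, -0.0078] [0.003, -0.0075] [0.0039, -0.0071] [0.0047, -0.0065] [0.0055, -0.0059] [0.0061, -0.0052] [0.0067, -0.0044] [0.0072, -0.0036] [0.0076, -0.0027] 
scene [ 0.5695 -0.0627  0.0025] 0.0025 -5.5
side [ 0.5018 -0.0501  0.2593] 0.0664 169.2
wrist [ 0.5024 -0.0522  0.2611] 0.0655 171.0
scene [(np.int32(58), [28.3, 31.1], [26, 26, 6, 13])]
scene []
side [(np.int32(52), [12.8, 28.4], [11, 23, 5, 13])]
side []
```

The handle is about 4 mm short. I'll nudge it 4 mm, back away along -y, rise, and check with clear views.

{"fn": "servo_tool", "kwargs": {"moves": [[[0, 0, 0], [-0.0003, -0.002, 0], 0], [[0, 0, 0], [0, -0.002, 0], 0], [[0, 0, 0], [0, 0, 0], 0], [[0, 0, 0], [0, 0, 0], 0], [[0, 0, 0], [0, 0.006, 0], 0], [[0, 0, 0], [0, 0.012, 0], 0], [[0, 0, 0], [0, 0.004, -0.03], 0], [[0, 0, 0], [0, 0.02, -0.05], 0], [[0, 0, 0], [0, 0.04, -0.02], 0], [[0, 0, 0], [-0.01, 0.045, 0], 0], [[0, 0, 0], [-0.01, 0.04, 0], 0], [[0, 0, 0], [0, 0, 0], 0]]}}

```text
time: 12.9
ee_pos: [0.482, -0.2407, 0.3614]
tcp_rot: [-179.8, 0.1, 0.1]
wrist_force: [-0.4, -0.0, 0.6]
opening: -0.0
grasp_force: 0.0
```

```bash
python3 st.py scene side wrist; python3 cmp.py 4
python3 - <<'E'
from h import *
for cam in ("scene","wrist"):
    camera(cam); print(cam,[(round(r["score"],2),world(cam,r["xyz"]).round(4).tolist()) for r in mark_of("start_button_top",cam)[:5]])
E
```

```text
[-0.4 -0.   0.6]
12.9 [ 0.482  -0.2407  0.3614] [-1.7984e+02  6.0000e-02  9.0000e-02] r 0.1974 ang -115.5
[0.0495, -0.1226] [-0.0065, -0.0047] [-0.0059, -0.0055] [-0.0052, -0.0062] [-0.0044, -0.0068] [-0.0035, -0.0072] [-0.0026, -0.0076] [-0.0017, -0.0079] [-0.0007, -0.008] [0.0003, -0.0081] [0.0013, -0.008] [0.0022, -0.0077] 
scene [ 0.5028 -0.0451  0.2575] 0.0665 164.8
side [ 0.502  -0.0492  0.2587] 0.0663 168.4
wrist [ 0.504  -0.0508  0.262 ] 0.0641 169.5
scene [(np.int32(58), [28.3, 31.1], [26, 26, 6, 13])]
scene [(np.int32(49), [28.4, 31.6], [26, 27, 6, 13])]
side [(np.int32(52), [12.8, 28.4], [11, 23, 5, 13])]
side [(np.int32(52), [12.8, 29.4], [11, 24, 5, 13])]
scene [(0.64, [0.5204, -0.6412, 0.0781]), (0.55, [0.4167, -0.4836, 0.0736]), (0.55, [0.2403, -0.4062, 0.0742]), (0.54, [0.5875, -0.4475, 0.0691]), (0.42, [0.466, -0.2964, 0.0683])]
wrist [(0.84, [0.4144, -0.4833, 0.0739]), (0.75, [0.456, -0.2997, 0.0745]), (0.71, [0.5844, -0.4508, 0.0746]), (0.18, [0.5665, -0.062, -0.0017])]
```

The handle is back at its starting pixels, apart from the ~1 px drop expected from the 4 mm sink. I'll refine the button position from the wrist depth.

```bash
python3 - <<'E'
from h import *
im,d=snap("wrist","wrist5.png"); c=calibration("wrist"); K=np.array(c["camera_matrix"]);D=np.array(c["dist"])
h=cv2.cvtColor(im,cv2.COLOR_RGB2HSV); m=(abs(h[...,0].astype(int)-65)<15)&(h[...,1]>130)&(h[...,2]>60)
n,l,s,cc=cv2.connectedComponentsWithStats(m.astype(np.uint8))
for i in range(1,n):
    if s[i,4]<100: continue
    v,u=np.nonzero((l==i)&(d>0)); z=d[v,u]
    nn=cv2.undistortPoints(np.stack([u,v],1).astype(float).reshape(-1,1,2),K,D).reshape(-1,2)
    W=(np.c_[nn*z[:,None],z]-np.array(c["t"]))@np.array(c["R"]); zt=np.percentile(W[:,2],90); T=W[W[:,2]>zt-.003]
    print(cc[i].round(0),s[i,4],"top z",zt.round(4),"mid",((T.min(0)+T.max(0))/2).round(4),"size",np.ptp(T,0).round(4))
E
```

```text
[501.  79.] 474 top z 0.0756 mid [ 0.585  -0.4473  0.075 ] size [0.0265 0.0265 0.0047]
[636. 137.] 106 top z 0.0731 mid [ 0.5163 -0.6316  0.0725] size [0.0176 0.007  0.0046]
[375. 179.] 278 top z 0.0755 mid [ 0.4602 -0.2983  0.0748] size [0.0256 0.0262 0.0045]
[511. 213.] 364 top z 0.0756 mid [ 0.4127 -0.4844  0.0747] size [0.0259 0.0255 0.0042]
```

View pics/wrist5.png

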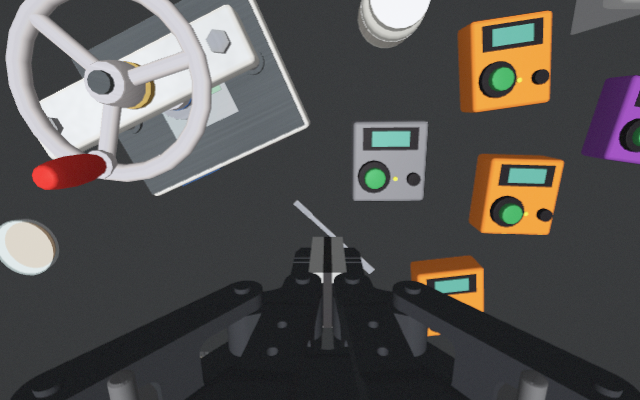

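The wrist picture shows the grey timer at (390,160) with its green button at (375,179). The button's centre is (0.460, -0.2985, 0.0755) and its visible size of about 26 mm fits. I'll move above it.

{"fn": "servo_tool", "kwargs": {"moves": [[[0, 0, 0], [-0.011, 0.029, 0], 0], [[0, 0, 0], [-0.011, 0.029, 0], 0], [[0, 0, 0], [0, 0, 0.05], 0], [[0, 0, 0], [0, 0, 0.05], 0], [[0, 0, 0], [0, 0, 0.05], 0], [[0, 0, 0], [0, 0, 0.05], 0], [[0, 0, 0], [0, 0, 0.04], 0], [[0, 0, 0], [0, 0, 0.02], 0], [[0, 0, 0], [0, 0, 0], 0], [[0, 0, 0], [0, 0, 0], 0]]}}

```text
time: 14.55
ee_pos: [0.4619, -0.2935, 0.1027]
tcp_rot: [-179.8, -0.0, 0.4]
wrist_force: [0.1, -0.2, 0.7]
opening: -0.0001
grasp_force: 0.0
```

{"fn": "servo_tool", "kwargs": {"moves": [[[0, 0, 0], [-0.002, 0.005, 0.008], 0], [[0, 0, 0], [0, 0, 0.01], 0], [[0, 0, 0], [0, 0, 0.005], 0], [[0, 0, 0], [0, 0, 0.003], 0], [[0, 0, 0], [0, 0, 0.003], 0], [[0, 0, 0], [0, 0, 0.002], 0], [[0, 0, 0], [0, 0, 0], 0], [[0, 0, 0], [0, 0, 0], 0]]}}

```text
time: 15.35
ee_pos: [0.4597, -0.2984, 0.0711]
tcp_rot: [-179.8, -0.0, 0.4]
wrist_force: [-2.6, 0.9, 3.7]
opening: -0.0003
grasp_force: 1.8
```

{"fn": "servo_tool", "kwargs": {"moves": [[[0, 0, 0], [0, 0, 0.001], 0], [[0, 0, 0], [0, 0, 0.001], 0], [[0, 0, 0], [0, 0, 0.001], 0], [[0, 0, 0], [0, 0, 0], 0], [[0, 0, 0], [0, 0, 0], 0]]}}

```text
time: 15.85
ee_pos: [0.4599, -0.2985, 0.0689]
tcp_rot: [-179.9, -0.1, 0.4]
wrist_force: [-5.6, 2.2, 12.5]
opening: 0.0001
grasp_force: 6.0
```

12.5 N at 6.6 mm is well past the 5 N spring force, so the button is at the bottom. I'll let it spring back and rise.

{"fn": "servo_tool", "kwargs": {"moves": [[[0, 0, 0], [0, 0, -0.005], 0], [[0, 0, 0], [0, 0, -0.02], 0], [[0, 0, 0], [0, 0, -0.05], 0], [[0, 0, 0], [0, 0, -0.05], 0], [[0, 0, 0], [0, 0, -0.05], 0], [[0, 0, 0], [0, 0.04, -0.03], 0], [[0, 0, 0], [-0.03, 0.03, 0], 0], [[0, 0, 0], [-0.03, 0.03, 0], 0], [[0, 0, 0], [0, 0, 0], 0], [[0, 0, 0], [0, 0, 0], 0]]}}

```text
time: 16.85
ee_pos: [0.4001, -0.4, 0.2721]
tcp_rot: [-179.8, -0.0, 0.2]
wrist_force: [-0.9, 0.2, 0.2]
opening: 0.0004
grasp_force: 0.0
```

```bash
python3 cmp.py 6; python3 - <<'E'
from h import *
o=get_obs(); print(o["time"],np.round(o["ee_pos"],3),np.round(o["wrist_force"],1))
im,d=snap("wrist","wrist6.png"); c=calibration("wrist"); K=np.array(c["camera_matrix"]);D=np.array(c["dist"])
v,u=np.nonzero(d>0); z=d[v,u]; nn=cv2.undistortPoints(np.stack([u,v],1).astype(float).reshape(-1,1,2),K,D).reshape(-1,2)
W=(np.c_[nn*z[:,None],z]-np.array(c["t"]))@np.array(c["R"]); r=np.hypot(W[:,0]-.460,W[:,1]+.2985)
for a in range(0,30,2):
    k=(r*1000>=a)&(r*1000<a+2); print(a,k.sum(),np.percentile(W[k,2],[10,50,90]).round(4) if k.any() else "")
E
```

```text
scene [(np.int32(58), [28.3, 31.1], [26, 26, 6, 13])]
scene [(np.int32(53), [28.5, 31.9], [26, 27, 6, 13])]
side [(np.int32(52), [12.8, 28.4], [11, 23, 5, 13])]
side []
16.95 [ 0.401 -0.399  0.272] [ 0.6 -0.7  0.2]
0 12 [0.0735 0.0748 0.0755]
2 45 [0.0737 0.0749 0.0758]
4 63 [0.074  0.0749 0.0758]
6 94 [0.074  0.075  0.0759]
8 121 [0.074  0.0749 0.0757]
10 147 [0.0739 0.0748 0.0757]
12 205 [0.0656 0.073  0.0745]
14 126 [0.0638 0.0649 0.0657]
16 202 [0.0638 0.0648 0.0658]
18 246 [0.0637 0.0648 0.0659]
20 318 [0.0531 0.0636 0.0652]
22 160 [0.0519 0.0528 0.0537]
24 237 [0.0518 0.0528 0.0539]
26 310 [0.0517 0.0528 0.0538]
28 279 [0.0518 0.0529 0.054 ]
```

View pics/scene6.png

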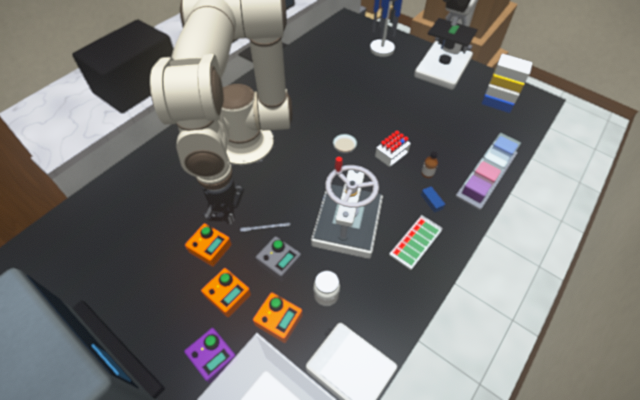

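The scene picture shows the handle at (339,163) as at the start, the bystanders in place and the arm clear. The button is up again at 75 mm. Its collar is at 65 mm, below the lowest point the tip reached (69 mm), so the collar didn't block the press. I'm handing in.

```bash
python3 -c "
from workcell import job_done
print(job_done())"
```

```text
the job is handed in; nothing more can be done
None
```

I pushed the hand wheel one full turn clockwise, leaving the handle within about 2 mm of its start by the camera, then pressed the grey timer's start button fully down and saw it spring back; the job is handed in, but no verdict was returned.

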